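# Ready a syringe pump: clamp the barrel, bring the pusher up to the piston by feel

## Robot

A 7-joint arm with a two-finger parallel gripper is mounted at the origin on a cart in front of the work surface, level with it; the furniture and walls round the work are solid. World frame = base frame: x ahead of the robot, y to its left, z up, the work surface at z = 0. Lengths are in m, angles in rad, forces in N, time in s.
With the tool pointing down it reaches from about 0.425 to 0.925 m from the base axis. Payload 6.8 kg.
Tool frame: the origin (TCP) lies midway between the tips of the shut fingers; the grasp point (between the pads) lies 19 mm behind it; z points along the fingers, y is the direction in which the jaws open and shut (so a half turn about z gives the same grasp; the last joint's range is limited). The gripper opens to 85 mm and grips with 20 to 120 N. Pads are 22 mm wide; open, the fingers measure 114 mm over their backs; the gripper's body (76 mm by 85 mm) begins 54 mm behind the grasp point. The pads swing forward as they close: fully open they stand 13 mm farther back than shut.
Start: joints at [1.133, 0.477, 0.022, 1.555, -0.011, 1.109, -0.083], TCP at [0.219, -0.639, 0.231] pointing down, gripper open.
Joint ranges: [-2.96, 2.96], [-0.34, 2.1], [-1.41, 1.46], [0.24, 2.44], [-1.37, 4.51], [0.17, 1.92], [-2.96, 2.96]. Speed limits (rad/s): [2.39, 2.39, 3.14, 3.14, 3.14, 3.14, 3.14].

## Interface

Orientations are given as a unit quaternion [w, x, y, z].
In Python, from station import readout, eyes, ticket gives the robot as it stands. The module is installed in compiled form; this text tells all that it offers.
- The arm moves only by the shell command python3 -m crank 'ROWS' [FORCE]. ROWS is JSON, a list of rows, each an object of numbers: "jaw": the opening in per cent of the stroke, from 0 (shut) to 100 (fully open); "x", "y", "z": the shift along the tool's x, y, z in mm; "ax", "ay", "az": the turn, a rotation vector about the tool's x, y, z in degrees. In form: [{"jaw": .., "x": .., "y": .., "z": .., "ax": .., "ay": .., "az": ..}, ...]. A call has 1 to 12 rows; each row shifts and turns the commanded pose from where the row before left it, along the tool's axes as they then stand; what a row does not reach is not made up. A row lasts 1/8 s, in which the tool goes at most 62.5 mm and 10.7 degrees, less where a joint would pass 70% of its speed; a pose out of reach is approached as far as the arm can. A call with a gripper value outside its range is refused whole. The fingers move at their own pace and stop on an object; FORCE is the grip in N (left out, the last holds). Time passes only in rows, so rows that do not move let the fingers close. It gives the time, the measured TCP pose, the force and the opening at its end, in the units of the state.
- readout.get_obs(): the state, without advancing time (a new reading comes with each control period).
- eyes.read_camera(name): name is "scene" or "top"; returns (picture, depth): 384x512x3 uint8, red, green, blue; 384x512 float32, m along the optical axis (not along the pixel's ray), 0 where there is no reading.
- eyes.calibration(name): a dict with "fx", "fy", "cx", "cy" (pixels), "R" (3x3) and "t" (3): a world point X has camera coordinates R X + t. Camera axes: x right, y down, z forward; pixel columns grow to the right and rows downward; lengths in m; the calibration is good to about 2 mm. A picture is of the moment at which its call begins. calibration takes no time and is no camera call.
- ticket.hand_in(): hands the job in, once; it reports no verdict.
The state is a dict: "t": time; "q": joint angles; "joint_vel": joint speeds; "joint_torque": joint torques, N m; "eef_pos": TCP position; "tool_rot": TCP orientation; "contact_force": force on the tool from outside, world axes, zero at the start; "torque": the same for the moment, N m; "gripper_width": opening from 0.0 (shut) to 1.0 (fully open).
Only numpy, scipy, OpenCV 4.12 (cv2) and the standard library are available. Lean on these libraries where they do the work, as an engineer would, in place of code of your own. Each camera call takes 0.05 s, during which the arm holds its last target. There are 200 camera calls.

## Task

Get the syringe pump ready to run: first press the spring-loaded barrel clamp down over the steel syringe until its catch snaps over it and holds it. Then pinch the pusher's release lever against its post, slide the pusher towards the syringe until you feel its rod bear lightly (about 8 N, never hard) on the piston hidden inside the barrel, and let go so that the pusher locks there. Leave the wash bottle and the flask standing where they are.

Things in the scene. Friction and masses are not known exactly. Their poses are not given: they have to be found in the camera images.
- pump: Syringe pump: white housing 150 x 330 mm, 56 mm high, keypad on its front, mechanism on its deck. Origin: centre of its underside on the table. x points from the front panel to the back (away from the robot at yaw 0), y along the syringe from the pusher's end to the nozzle's end, z up.
- hood_edge (a point): Middle of the front edge of the clear hood (4 mm sheet, 150 mm long along y, reaching 145 mm back from this edge, 265 mm up) over the pusher's drive. It overhangs the pusher's grip, so an upright gripper does not fit: come in from the front along the grip's lean.
- clamp_hinge (a point): Hinge of the barrel clamp, at x = 45, y = 75, z = 118 mm in the pump's frame; the hinge line runs along the pump's y. The bar reaches 83 mm from it to the front, over the barrel, where a sprung hook (the catch, 16 mm wide, top 133 mm up) snaps over the bar's tip.
- clamp_button (a point): Centre of the top of the black round button (24 mm across) on the clamp bar, 53 mm along the bar from the hinge and 15 mm above its centre line. Press it with shut fingertips. With the clamp shut it is at x = -8, y = 75, z = 133 mm in the pump's frame; the catch then stands 26 mm in front of it.
- barrel_clamp (a joint): Angle of the clamp bar above level (rad): 0.6 where its torsion spring holds it open, about 0.01 when caught; can be pressed on to -0.06. It takes 4 N at the button at first, 7 N near shut and about 11 N between 0.2 and 0.1 rad, where the bar forces the catch aside; at about -0.01 the catch snaps over by itself.
- grip (a point): Point between the black post (-y side) and the steel release lever (+y side) on the pusher. Its z runs along them to their free ends (21 mm on), leaning 30 deg from vertical to the pump's front; the pusher's block is 25 mm behind; y is the pump's y: fingers close and the pusher slides along it. 26 mm wide in x. Outer faces: post y = -20 mm; lever +25 mm at rest, +20 squeezed.
- release_lever (a joint): Angle of the release lever (rad): about -0.05 at rest, when a brake holds the pusher against some 30 N; 0.10 squeezed home towards the post, brake off. A torsion spring drives it back; squeezing takes about 9 N at the grip point.
- pusher (a joint): Travel of the pusher along the pump's y towards the syringe (m), 0 to 0.098; starts between 0 and 0.02. With the brake off it slides with about 4 N of drag.
- barrel_mouth (a point): Open rear end of the steel syringe lying in the pump (flange 38 mm, barrel 26 mm across, bore 15 mm); the barrel runs 116 mm from here along the pump's +y.
- push_rod: Steel rod, 12 mm across, 135 mm long, fixed to the pusher; origin at its root. It runs along the pump's +y into the barrel, where it meets the unseen piston at a pusher travel of some 0.027 to 0.080 m. The piston gives on a spring: 3 N at first touch, then 1 N more per mm, for 14 mm.
- wash_bottle_centre (a point): Wash bottle, 68 mm across, 224 mm high with its spout, loose on the table; the point is half-way up. To be left alone.
- flask_centre (a point): Small conical glass flask, 62 mm across, 100 mm high, loose on the table; the point is half-way up. To be left alone.

How it is judged:
On the way, in this order (a step that is already met when the one before it is completed fails the run):
1. the barrel clamp is shut, held by its catch, and let go (value of joint barrel_clamp below 0.04 rad and contact force between the fingers and anything else below 0.1 N), for 0.2 s.
2. the release lever is squeezed (value of joint release_lever above 0.05 rad), for 0.1 s.
3. the rod bears on the piston (contact force between push_rod and anything else above 2 N), for 0.1 s.
At the end, for the whole second after the job is handed in: The clamp is caught shut (within 0.04 rad of level), the release lever has sprung back and the pusher is locked with its rod pressing on the piston with 2 to 14 N; wash bottle and flask are within 30 mm of where they stood (value of joint barrel_clamp below 0.04 rad and value of joint release_lever below 0 rad and contact force between push_rod and anything else between 2 and 14 N and distance of each of wash_bottle_centre, flask_centre from where it was at the start of the episode below 0.03 m); the robot touches nothing.
It fails at once if the piston is driven hard (more than 19 N) (contact force between push_rod and anything else above 19 N).
It fails at once if the wash bottle or the flask is knocked over (angle between any of wash_bottle_centre, flask_centre's own z axis and vertical above 0.6 rad).
It also fails if it takes over 50 s, if anything falls off the work surface, if the arm or the gripper's body presses on something with over 40 N, if the wrist force passes 120 N, or if a joint passes its speed limit or range.

## Working session

There is one attempt and no reset: what is moved stays moved. The work goes in short steps, Python scripts to look and compute and a shell command to move; the robot and the scene stay as the last step left them, time stands still between calls to the robot, and variables do not carry over. Pictures are saved under pics/ and viewed, about 8 in all and at most 12, crops included, and the job is handed in when it is done.

```bash
mkdir -p pics; cat > h.py <<'E'
import numpy as np, cv2
from station import readout, eyes, ticket
def snap(n):
    p,d=eyes.read_camera(n); c=eyes.calibration(n); return p,d,c
def world(c,d,u,v):
    z=d[v,u]; X=np.array([(u-c['cx'])/c['fx']*z,(v-c['cy'])/c['fy']*z,z]); return c['R'].T@(X-c['t'])
def cloud(c,d):
    v,u=np.mgrid[:384,:512]; X=np.stack([(u-c['cx'])/c['fx']*d,(v-c['cy'])/c['fy']*d,d],-1)
    return (X-c['t'])@c['R']
E
python3 - <<'E'
from h import *
for n in("scene","top"):
    p,d,c=snap(n); np.savez(f'{n}0.npz',p=p,d=d)
    cv2.imwrite(f'pics/{n}0.png',cv2.resize(p[...,::-1],(800,600)))
    print(n,c['fx'],'cam at',-c['R'].T@c['t'],c['R'][2])
o=readout.get_obs();print(o)
E
```

```text
scene 413.40289008293774 cam at [0.02342884 0.50290356 0.96936358] [ 0.48559627 -0.38050779 -0.7870261 ]
top 442.16984321924 cam at [0.32669247 0.14302019 1.02653263] [ 0.24367971 -0.07170654 -0.96720131]
{'t': 0.1, 'q': array([ 1.13289426,  0.4777328 ,  0.02235976,  1.55632133, -0.01147668,
        1.10931727, -0.08308241]), 'joint_vel': array([-1.34458433e-03, -2.28214324e-03, -1.53552692e-03, -2.59961159e-03,
        7.35356911e-05, -4.18187451e-04,  1.26112045e-03]), 'joint_torque': array([ 4.97858899e-03, -5.97764754e+01,  1.61394194e+00, -2.81954259e+01,
        1.28350485e-02,  5.04097654e-03, -2.72408766e-05]), 'eef_pos': array([ 0.21840686, -0.63813513,  0.23042618]), 'tool_rot': array([-7.98438740e-04,  9.86431550e-01,  1.64170996e-01, -2.08328926e-04]), 'contact_force': array([ 0.34958952,  0.65961503, -0.45002851]), 'torque': array([0.02881737, 0.00598517, 0.03691692]), 'gripper_width': 1.0000406062178147}
```

View pics/scene0.png

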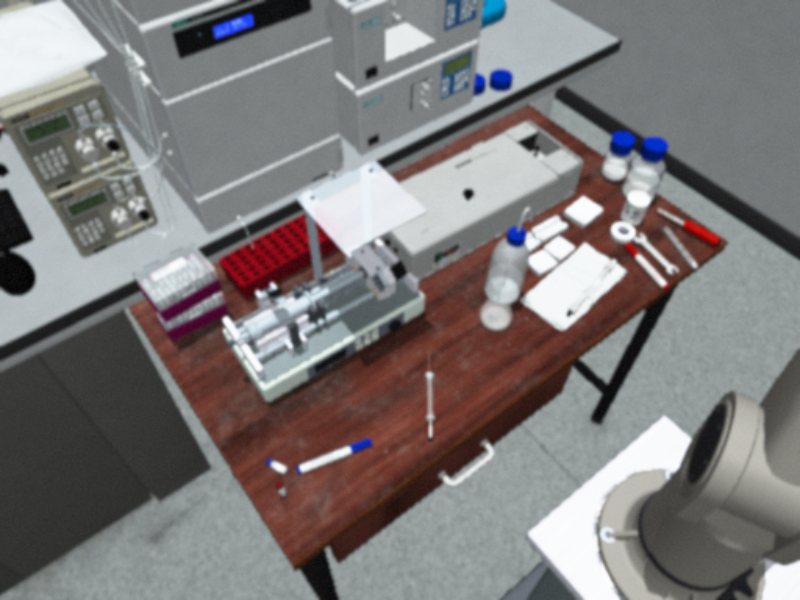

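View pics/top0.png

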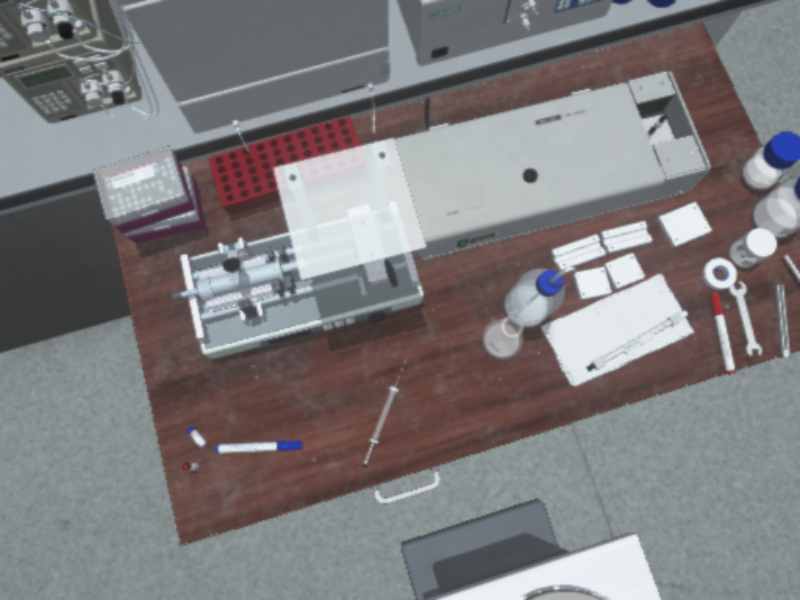

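The scene view shows the pump left of centre, hood at (360,205), bottle (505,270) and flask (495,312). In the top view the pump spans (185,255)–(420,300), clamp button at about (232,265), black post at (390,272), bottle (535,295) and flask (503,337).

```bash
python3 - <<'E'
from h import *
a=[]
for n,(x0,x1,y0,y1) in {'top':(110,280,90,235),'scene':(135,285,100,260)}.items():
    f=np.load(n+'0.npz'); a=cv2.resize(f['p'][y0:y1,x0:x1,::-1],None,fx=4.6 if n=='top' else 3.7,fy=4.6 if n=='top' else 3.7,interpolation=cv2.INTER_CUBIC)[:600,:800]
    cv2.imwrite(f'pics/c_{n}.png',a); print(a.shape)
c=eyes.calibration('top'); f=np.load('top0.npz'); P=cloud(c,f['d'])
# housing rect: points at z .04-.075
sub=P[90:235,105:285].reshape(-1,3)
h=np.histogram(sub[:,2],bins=np.arange(-.01,.3,.01)); print(list(zip(h[1].round(2),h[0])))
m=(P[...,2]>.045)&(P[...,2]<.3); mm=np.zeros_like(m);mm[100:232,112:272]=1; m&=mm
m2=(abs(P[...,2]-.056)<.006)&mm.astype(bool)
q=P[m2]; r=cv2.minAreaRect((q[:,:2]*1000).astype(np.float32)); print(r, cv2.boxPoints(r))
for (u,v) in[(232,265),(390,272),(250,312),(365,260),(545,283),(503,337),(520,300)]:
    uu,vv=int(u*.64),int(v*.64); print((u,v),P[vv,uu].round(4))
E
```

```text
(600, 782, 3)
(592, 555, 3)
[(np.float64(-0.01), np.int64(3917)), (np.float64(0.0), np.int64(3511)), (np.float64(0.01), np.int64(202)), (np.float64(0.02), np.int64(388)), (np.float64(0.03), np.int64(629)), (np.float64(0.04), np.int64(1968)), (np.float64(0.05), np.int64(3332)), (np.float64(0.06), np.int64(320)), (np.float64(0.07), np.int64(801)), (np.float64(0.08), np.int64(793)), (np.float64(0.09), np.int64(2093)), (np.float64(0.1), np.int64(727)), (np.float64(0.11), np.int64(508)), (np.float64(0.12), np.int64(473)), (np.float64(0.13), np.int64(60)), (np.float64(0.14), np.int64(35)), (np.float64(0.15), np.int64(131)), (np.float64(0.16), np.int64(110)), (np.float64(0.17), np.int64(0)), (np.float64(0.18), np.int64(0)), (np.float64(0.19), np.int64(0)), (np.float64(0.2), np.int64(0)), (np.float64(0.21), np.int64(0)), (np.float64(0.22), np.int64(0)), (np.float64(0.23), np.int64(0)), (np.float64(0.24), np.int64(0)), (np.float64(0.25), np.int64(0)), (np.float64(0.26), np.int64(5949)), (np.float64(0.27), np.int64(51)), (np.float64(0.28), np.int64(0))]
((704.8762817382812, 178.9167938232422), (346.6606140136719, 294.0623779296875), 88.49494934082031) [[553.34326     9.508072 ]
 [847.3042      1.7845001]
 [856.4093    348.3255   ]
 [562.44836   356.04907  ]]
(232, 265) [0.6439 0.2694 0.1623]
(390, 272) [0.575  0.0745 0.1558]
(250, 312) [0.594  0.27   0.0977]
(365, 260) [0.5662 0.1064 0.2668]
(545, 283) [ 0.4985 -0.1101  0.1708]
(503, 337) [ 0.4626 -0.0555  0.0739]
(520, 300) [ 0.4984 -0.0878  0.1067]
```

View pics/c_top.png

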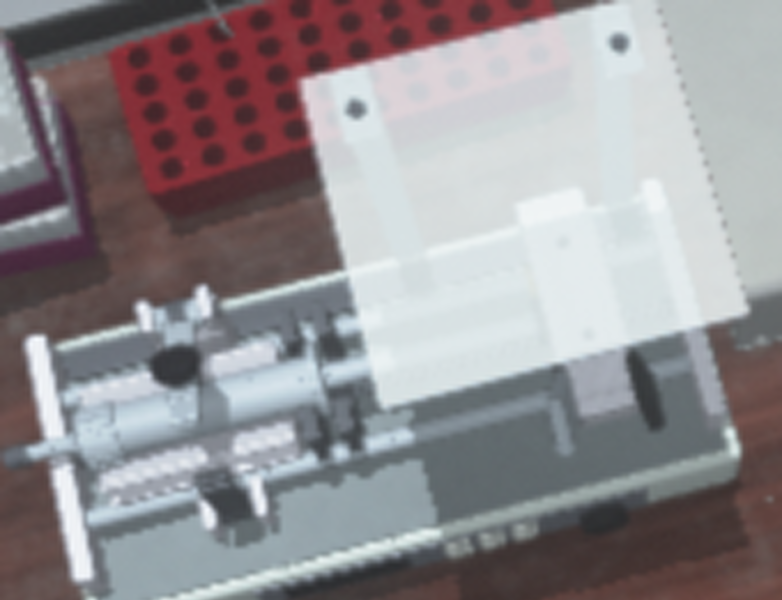

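View pics/c_scene.png

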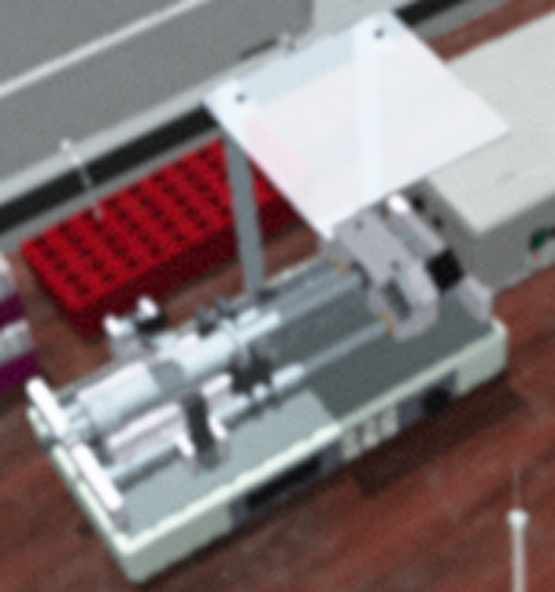

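The top crop shows the button at (175,365), hinge (175,315), catch hook (230,500), barrel mouth flange (320,365), black post (645,385) with the lilac pusher block/lever left of it, and the hood's front edge from (390,408) to (745,315). The scene crop shows the black post (445,268), lever (405,290) and the hook (205,430).

```bash
python3 - <<'E'
from h import *
for n in('top','scene'):
    c=eyes.calibration(n); f=np.load(n+'0.npz'); P=cloud(c,f['d'])
    v,u=np.mgrid[:384,:512]
    m=(abs(P[...,2]-.265)<.012)&(P[...,0]<.85)&(abs(P[...,1]-.15)<.25)
    if n=='scene': m&=(u<285)
    m=cv2.morphologyEx(m.astype(np.uint8),cv2.MORPH_OPEN,np.ones((5,5)))>0
    q=P[m]; r=cv2.minAreaRect((q[:,:2]*1000).astype(np.float32)); print(n,m.sum(),q[:,2].mean(),r,cv2.boxPoints(r).round(0).tolist())
    b=cv2.boxPoints(r); w,h=r[1]
    yaw=np.radians(r[2] if r[2]<45 else r[2]-90); print('yaw',np.degrees(yaw))
    R=np.array([[np.cos(yaw),-np.sin(yaw)],[np.sin(yaw),np.cos(yaw)]])
    # housing: points .01<z<.062 near in rotated frame
    L=P[...,:2]@R
    mm=(P[...,2]>.045)&(P[...,2]<.065)&(abs(P[...,1]-.18)<.22)&(P[...,0]>.45)&(P[...,0]<.8)
    cc,lab,st,ce=cv2.connectedComponentsWithStats(cv2.morphologyEx(mm.astype(np.uint8),cv2.MORPH_CLOSE,np.ones((5,5))))
    k=1+st[1:,4].argmax(); s=L[(lab==k)&mm]; print(st[k],'percentiles x',np.percentile(s[:,0],[0,.5,1,5,95,99.5,100]).round(4),'y',np.percentile(s[:,1],[0,.5,1,5,95,99.5,100]).round(4))
E
```

```text
top 5979 0.26686160584645485 ((634.6902465820312, 105.4284439086914), (150.42404174804688, 145.8994903564453), 88.18675231933594) [[559.0, 33.0], [705.0, 28.0], [710.0, 178.0], [564.0, 183.0]]
yaw -1.8132476806640627
[ 128  163  143   64 3461] percentiles x [0.5508 0.5522 0.5527 0.5545 0.6187 0.6292 0.634 ] y [0.0457 0.0501 0.054  0.0682 0.3544 0.3697 0.3752]
scene 2620 0.2670699027040492 ((632.9032592773438, 106.08002471923828), (150.98916625976562, 148.0285186767578), 87.85066986083984) [[556.0, 33.0], [704.0, 28.0], [710.0, 179.0], [562.0, 184.0]]
yaw -2.1493301391601562
[ 149  179  123   72 2745] percentiles x [0.5466 0.548  0.5486 0.5503 0.6313 0.6522 0.6553] y [0.0509 0.0564 0.0611 0.0764 0.3691 0.3783 0.3791]
```

```bash
python3 -m crank '[{"jaw":0,"z":-55,"az":10.4},{"jaw":0,"z":-55,"az":10.4},{"jaw":0,"x":24.6,"y":-57},{"jaw":0,"x":24.6,"y":-57},{"jaw":0,"x":24.6,"y":-57},{"jaw":0,"x":24.6,"y":-57},{"jaw":0,"x":24.6,"y":-57},{"jaw":0,"x":24.6,"y":-57},{"jaw":0,"x":24.6,"y":-57},{"jaw":0,"x":24.6,"y":-57},{"jaw":0,"x":24.6,"y":-57},{"jaw":0,"x":24.6,"y":-57}]' 40; cat >> h.py <<'E'
from scipy.spatial.transform import Rotation as Ro
yaw=np.radians(-1.9); PR=np.array([[np.cos(yaw),-np.sin(yaw),0],[np.sin(yaw),np.cos(yaw),0],[0,0,1]]); PT=np.array([.6308,.1925,0])
def pump(x,y,z): return PT+PR@np.array([x,y,z])/1000
def delta(target):
    o=readout.get_obs(); w,x,y,z=o['tool_rot']; R=Ro.from_quat([x,y,z,w]).as_matrix()
    print('t',round(o['t'],2),'tcp in pump mm',(PR.T@(o['eef_pos']-PT)*1000).round(1),'move tool mm',(R.T@(target-o['eef_pos'])*1000).round(1),'F pump',(PR.T@o['contact_force']).round(1),'w',round(o['gripper_width'],3),'q',o['q'].round(2))
    print('tool axes in pump cols',(PR.T@R).round(3).tolist())
E
python3 -c "
from h import *
delta(pump(9.75,75,190))"
```

```text
t 0.1 tcp in pump mm [-384.6 -843.9  230.4] move tool mm [ 694.9 -718.9   41.5] F pump [ 0.3  0.7 -0.5] w 1.0 q [ 1.13  0.48  0.02  1.56 -0.01  1.11 -0.08]
tool axes in pump cols [[0.935, 0.355, -0.001], [0.355, -0.935, 0.001], [-0.0, -0.002, -1.0]]schema error: expected keys jaw, x, y, z, ax, ay, az
```

```bash
python3 -m crank '[{"jaw":0,"x":0,"y":0,"z":-55,"ax":0,"ay":0,"az":10.4},{"jaw":0,"x":0,"y":0,"z":-55,"ax":0,"ay":0,"az":10.4},{"jaw":0,"x":24.6,"y":-57,"z":0,"ax":0,"ay":0,"az":0},{"jaw":0,"x":24.6,"y":-57,"z":0,"ax":0,"ay":0,"az":0},{"jaw":0,"x":24.6,"y":-57,"z":0,"ax":0,"ay":0,"az":0},{"jaw":0,"x":24.6,"y":-57,"z":0,"ax":0,"ay":0,"az":0},{"jaw":0,"x":24.6,"y":-57,"z":0,"ax":0,"ay":0,"az":0},{"jaw":0,"x":24.6,"y":-57,"z":0,"ax":0,"ay":0,"az":0},{"jaw":0,"x":24.6,"y":-57,"z":0,"ax":0,"ay":0,"az":0},{"jaw":0,"x":24.6,"y":-57,"z":0,"ax":0,"ay":0,"az":0},{"jaw":0,"x":24.6,"y":-57,"z":0,"ax":0,"ay":0,"az":0},{"jaw":0,"x":24.6,"y":-57,"z":0,"ax":0,"ay":0,"az":0}]' 40; 
python3 -c "
from h import *
delta(pump(9.75,75,190))"
```

```text
t: 1.6
eef_pos: [0.4837, -0.0754, 0.3412]
tool_rot: [0.0, 1.0, -0.017, -0.0]
contact_force: [0.5, 0.4, 0.4]
gripper_width: -0.002
t 1.6 tcp in pump mm [-138.1 -272.6  341.2] move tool mm [ 147.8 -347.7  151.1] F pump [0.5 0.4 0.4] w -0.002 q [ 0.36  0.1  -0.35  1.82  0.04  1.23 -1.61]
tool axes in pump cols [[1.0, -0.0, -0.0], [-0.0, -1.0, -0.0], [-0.0, 0.0, -1.0]]
```

```bash
python3 -m crank '[{"jaw":0,"x":24.6,"y":-57,"z":0,"ax":0,"ay":0,"az":0},{"jaw":0,"x":24.6,"y":-57,"z":0,"ax":0,"ay":0,"az":0},{"jaw":0,"x":24.6,"y":-57,"z":0,"ax":0,"ay":0,"az":0},{"jaw":0,"x":24.6,"y":-57,"z":0,"ax":0,"ay":0,"az":0},{"jaw":0,"x":24.6,"y":-57,"z":0,"ax":0,"ay":0,"az":0},{"jaw":0,"x":24.6,"y":-57,"z":0,"ax":0,"ay":0,"az":0},{"jaw":0,"x":0,"y":0,"z":50,"ax":0,"ay":0,"az":0},{"jaw":0,"x":0,"y":0,"z":50,"ax":0,"ay":0,"az":0},{"jaw":0,"x":0,"y":-6,"z":48,"ax":0,"ay":0,"az":0},{"jaw":0,"x":0,"y":0,"z":0,"ax":0,"ay":0,"az":0}]' 40; 
python3 - <<'E'
from h import *
delta(pump(9.75,75,160))
ims=[]
for n,(x0,x1,y0,y1) in {'top':(110,280,80,235),'scene':(125,285,90,245)}.items():
    p,d,c=snap(n); np.savez(f'{n}1.npz',p=p,d=d)
    ims.append(cv2.resize(p[y0:y1,x0:x1,::-1],(400,390),interpolation=cv2.INTER_CUBIC))
cv2.imwrite('pics/near.png',np.hstack(ims))
E
```

```text
t: 2.85
eef_pos: [0.6397, 0.2645, 0.1886]
tool_rot: [0.002, 1.0, -0.016, -0.004]
contact_force: [0.6, -0.3, 1.0]
gripper_width: 0.004
t 2.85 tcp in pump mm [  6.5  72.3 188.6] move tool mm [ 3.4 -2.8 28.6] F pump [ 0.6 -0.3  1. ] w 0.004 q [-0.17  0.59 -0.47  1.52  0.29  1.11 -2.3 ]
tool axes in pump cols [[1.0, 0.001, -0.008], [0.001, -1.0, -0.004], [-0.008, 0.004, -1.0]]
```

View pics/near.png

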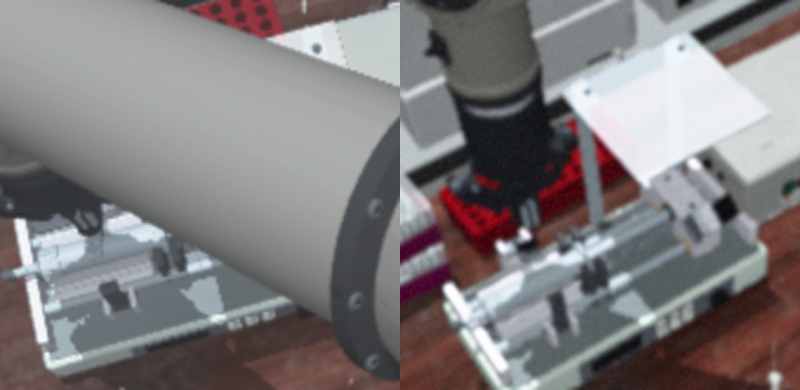

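The right view shows the shut fingertips (525,215) just above and behind the button; the arm hides most of the top view. Within a few mm, so I press now.

```bash
python3 -m crank '[{"jaw":0,"x":3,"y":-3,"z":14,"ax":0,"ay":0,"az":0},{"jaw":0,"x":0,"y":0,"z":14,"ax":0,"ay":0,"az":0},{"jaw":0,"x":-4,"y":0,"z":6,"ax":0,"ay":0,"az":0},{"jaw":0,"x":-4,"y":0,"z":6,"ax":0,"ay":0,"az":0},{"jaw":0,"x":-4,"y":0,"z":6,"ax":0,"ay":0,"az":0},{"jaw":0,"x":-2,"y":0,"z":4,"ax":0,"ay":0,"az":0},{"jaw":0,"x":-1,"y":0,"z":3,"ax":0,"ay":0,"az":0},{"jaw":0,"x":0,"y":0,"z":0,"ax":0,"ay":0,"az":0}]'
python3 -c "
from h import *
delta(pump(-8,75,131))"
```

```text
t: 3.95
eef_pos: [0.631, 0.2693, 0.1416]
tool_rot: [-0.0, 1.0, -0.017, 0.001]
contact_force: [-1.3, -1.5, 8.2]
gripper_width: 0.0
t 3.95 tcp in pump mm [ -2.4  76.8 141.6] move tool mm [-5.6  1.8 10.6] F pump [-1.2 -1.6  8.2] w 0.0 q [-0.18  0.62 -0.46  1.58  0.31  1.01 -2.34]
tool axes in pump cols [[1.0, -0.0, 0.001], [-0.0, -1.0, 0.0], [0.001, -0.0, -1.0]]
```

```bash
python3 -m crank '[{"jaw":0,"x":-2,"y":1,"z":3,"ax":0,"ay":0,"az":0},{"jaw":0,"x":-1,"y":0,"z":3,"ax":0,"ay":0,"az":0},{"jaw":0,"x":-1,"y":0,"z":3,"ax":0,"ay":0,"az":0},{"jaw":0,"x":0,"y":0,"z":0,"ax":0,"ay":0,"az":0}]'
python3 -c "
from h import *
delta(pump(-8,75,131))"
```

```text
t: 4.45
eef_pos: [0.6279, 0.2693, 0.1327]
tool_rot: [-0.001, 1.0, -0.017, 0.002]
contact_force: [0.8, 1.2, 6.5]
gripper_width: -0.0
t 4.45 tcp in pump mm [ -5.4  76.6 132.7] move tool mm [-2.6  1.6  1.7] F pump [0.8 1.2 6.5] w -0.0 q [-0.18  0.63 -0.46  1.6   0.32  0.99 -2.35]
tool axes in pump cols [[1.0, 0.0, 0.004], [-0.0, -1.0, 0.002], [0.004, -0.002, -1.0]]
```

```bash
python3 -m crank '[{"jaw":0,"x":-1,"y":0,"z":3,"ax":0,"ay":0,"az":0},{"jaw":0,"x":0,"y":0,"z":2,"ax":0,"ay":0,"az":0},{"jaw":0,"x":0,"y":0,"z":0,"ax":0,"ay":0,"az":0}]'
python3 -c "
from h import *
delta(pump(-8,75,131))"
```

```text
t: 4.82
eef_pos: [0.6273, 0.2694, 0.1299]
tool_rot: [-0.001, 1.0, -0.017, 0.002]
contact_force: [-3.0, -2.3, 18.5]
gripper_width: -0.002
t 4.83 tcp in pump mm [ -6.1  76.8 129.9] move tool mm [-1.9  1.8 -1.1] F pump [-2.9 -2.4 18.5] w -0.002 q [-0.18  0.63 -0.46  1.6   0.32  0.98 -2.35]
tool axes in pump cols [[1.0, -0.0, 0.005], [-0.0, -1.0, 0.002], [0.005, -0.002, -1.0]]
```

```bash
python3 -m crank '[{"jaw":0,"x":0,"y":0,"z":-40,"ax":0,"ay":0,"az":0},{"jaw":0,"x":0,"y":0,"z":-50,"ax":0,"ay":0,"az":0},{"jaw":0,"x":-20,"y":0,"z":-55,"ax":0,"ay":0,"az":0},{"jaw":0,"x":-58,"y":0,"z":-20,"ax":0,"ay":0,"az":0},{"jaw":0,"x":-60,"y":0,"z":0,"ax":0,"ay":0,"az":0}]'
python3 - <<'E'
from h import *
delta(pump(-8,75,131))
ims=[]
for n,(x0,x1,y0,y1) in {'top':(225,285,130,190),'scene':(225,285,130,190)}.items():
    c=eyes.calibration(n); f=np.load(n+'0.npz'); P=(cloud(c,f['d'])-PT)@PR*1000; g=f['p'].max(-1)
    ims.append(cv2.resize(f['p'][y0:y1,x0:x1,::-1],(400,400),interpolation=cv2.INTER_CUBIC))
    box=(P[...,0]>-110)&(P[...,0]<0)&(P[...,1]>-160)&(P[...,1]<-30)&(P[...,2]>75)&(P[...,2]<200)
    for name,m in(('dark',box&(g<70)),('all',box)):
        m=cv2.morphologyEx(m.astype(np.uint8),cv2.MORPH_CLOSE,np.ones((2,2)))>0
        m&=box
        q=P[m]; print(n,name,m.sum(),np.percentile(q,[2,25,50,75,98],axis=0).round(0).tolist() if len(q) else '')
    q=P[box]; 
    for z in range(80,190,12):
        s=q[abs(q[:,2]-z)<6]
        if len(s):print(z,len(s),np.percentile(s[:,:2],[3,50,97],axis=0).round(0).tolist())
p,d,c=snap('scene'); np.savez('scene2.npz',p=p,d=d)
ims=np.hstack(ims); cl=cv2.resize(p[150:250,135:235,::-1],(400,400),interpolation=cv2.INTER_CUBIC)
cv2.imwrite('pics/g.png',cv2.resize(np.hstack([ims,cl]),(798,266)))
E
```

```text
t: 5.45
eef_pos: [0.4867, 0.2736, 0.2929]
tool_rot: [-0.001, 1.0, -0.017, 0.001]
contact_force: [0.3, 1.1, 0.6]
gripper_width: 0.0
t 5.45 tcp in pump mm [-146.7   76.3  292.9] move tool mm [138.3   1.5 162.3] F pump [0.2 1.1 0.6] w 0.0 q [-0.16  0.28 -0.56  1.74  0.16  1.17 -2.37]
tool axes in pump cols [[1.0, -0.001, 0.003], [-0.001, -1.0, 0.002], [0.003, -0.002, -1.0]]
top dark 44 [[-69.0, -126.0, 141.0], [-62.0, -124.0, 151.0], [-56.0, -122.0, 154.0], [-51.0, -121.0, 158.0], [-36.0, -120.0, 161.0]]
top all 432 [[-68.0, -159.0, 76.0], [-48.0, -123.0, 85.0], [-37.0, -109.0, 113.0], [-27.0, -89.0, 143.0], [-18.0, -41.0, 161.0]]
80 166 [[-51.0, -159.0], [-23.0, -140.0], [-13.0, -33.0]]
92 11 [[-52.0, -158.0], [-36.0, -156.0], [-16.0, -153.0]]
104 48 [[-44.0, -119.0], [-41.0, -104.0], [-34.0, -92.0]]
116 134 [[-41.0, -120.0], [-29.0, -105.0], [-21.0, -89.0]]
128 23 [[-57.0, -124.0], [-33.0, -89.0], [-27.0, -85.0]]
140 26 [[-66.0, -127.0], [-42.0, -104.0], [-35.0, -84.0]]
152 79 [[-70.0, -127.0], [-60.0, -86.0], [-43.0, -77.0]]
164 29 [[-56.0, -125.0], [-52.0, -83.0], [-47.0, -78.0]]
scene dark 68 [[-71.0, -139.0, 89.0], [-63.0, -121.0, 131.0], [-57.0, -120.0, 141.0], [-49.0, -119.0, 152.0], [-32.0, -118.0, 158.0]]
scene all 417 [[-69.0, -157.0, 76.0], [-51.0, -119.0, 87.0], [-39.0, -106.0, 111.0], [-26.0, -87.0, 128.0], [-5.0, -64.0, 159.0]]
80 125 [[-54.0, -158.0], [-31.0, -89.0], [-12.0, -33.0]]
92 39 [[-55.0, -158.0], [-32.0, -90.0], [-2.0, -87.0]]
104 59 [[-47.0, -122.0], [-39.0, -100.0], [-1.0, -84.0]]
116 123 [[-50.0, -120.0], [-23.0, -108.0], [-1.0, -84.0]]
128 30 [[-62.0, -121.0], [-46.0, -119.0], [-32.0, -81.0]]
140 30 [[-69.0, -121.0], [-56.0, -119.0], [-40.0, -79.0]]
152 55 [[-72.0, -125.0], [-63.0, -118.0], [-49.0, -77.0]]
164 16 [[-58.0, -122.0], [-55.0, -83.0], [-51.0, -78.0]]
```

View pics/g.png

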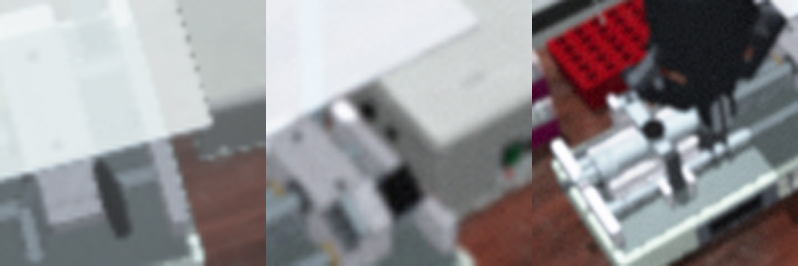

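Right panel: the button is down and the bar's tip sits under the hook, (655,130)–(675,155); black post and steel lever are at (112,198) in the left panel. I put the grip at about (-50,-104,140) mm in the pump frame; I'll lean 36° to clear the hood.

```bash
python3 -m crank '[{"jaw":80,"x":0,"y":60,"z":0,"ax":0,"ay":0,"az":0},{"jaw":80,"x":0,"y":60,"z":0,"ax":0,"ay":0,"az":0},{"jaw":80,"x":0,"y":60,"z":0,"ax":0,"ay":0,"az":0},{"jaw":80,"x":0,"y":0,"z":0,"ax":0,"ay":9,"az":0},{"jaw":80,"x":0,"y":0,"z":0,"ax":0,"ay":9,"az":0},{"jaw":80,"x":0,"y":0,"z":0,"ax":0,"ay":9,"az":0},{"jaw":80,"x":0,"y":0,"z":0,"ax":0,"ay":9,"az":0},{"jaw":80,"x":0,"y":0,"z":0,"ax":0,"ay":0,"az":0}]' 25
python3 - <<'E'
from h import *
delta(pump(-109,-104,216)); delta(pump(-44,-104,127))
p,d,c=snap('scene'); np.savez('scene3.npz',p=p,d=d); P=(cloud(c,d)-PT)@PR*1000
m=(abs(P[...,0]+8)<25)&(abs(P[...,1]-75)<22)&(P[...,2]>100)&(p.max(-1)<80)
print('button dark', m.sum(), np.median(P[m],axis=0), np.percentile(P[m][:,2],[5,95]))
E
```

```text
t: 6.5
eef_pos: [0.4786, 0.0918, 0.289]
tool_rot: [0.007, 0.951, -0.015, 0.307]
contact_force: [0.1, -0.9, -0.7]
gripper_width: 0.801
t 6.5 tcp in pump mm [-148.7 -105.7  289. ] move tool mm [-10.5  -1.9  82.5] F pump [ 0.2 -0.9 -0.7] w 0.801 q [ 0.16 -0.15 -0.61  2.31  0.49  0.44 -2.46]
tool axes in pump cols [[0.811, 0.001, 0.585], [0.003, -1.0, -0.003], [0.585, 0.004, -0.811]]
t 6.5 tcp in pump mm [-148.7 -105.7  289. ] move tool mm [ -9.9  -2.2 192.7] F pump [ 0.2 -0.9 -0.7] w 0.801 q [ 0.16 -0.15 -0.61  2.31  0.49  0.44 -2.46]
tool axes in pump cols [[0.811, 0.001, 0.585], [0.003, -1.0, -0.003], [0.585, 0.004, -0.811]]
button dark 35 [ -8.39134266  78.98030695 132.83046515] [130.81946467 135.527919  ]
```

Clamp verified shut: button top at (-8, 79, 133) mm. Advance along the lean.

```bash
python3 -m crank '[{"jaw":80,"x":-10,"y":-2,"z":45,"ax":0,"ay":0,"az":0},{"jaw":80,"x":0,"y":0,"z":40,"ax":0,"ay":0,"az":0},{"jaw":80,"x":0,"y":0,"z":30,"ax":0,"ay":0,"az":0},{"jaw":80,"x":0,"y":0,"z":10,"ax":0,"ay":0,"az":0},{"jaw":80,"x":0,"y":0,"z":0,"ax":0,"ay":0,"az":0}]'
python3 - <<'E'
from h import *
delta(pump(-44,-104,127))
p,d,c=snap('scene'); np.savez('scene4.npz',p=p,d=d)
cv2.imwrite('pics/pre.png',cv2.resize(p[95:215,190:330,::-1],(700,600),interpolation=cv2.INTER_CUBIC))
E
```

```text
t: 7.18
eef_pos: [0.5322, 0.0897, 0.2109]
tool_rot: [0.006, 0.953, -0.015, 0.303]
contact_force: [-0.4, 0.3, -0.1]
gripper_width: 0.801
t 7.17 tcp in pump mm [ -95.2 -106.   210.9] move tool mm [-6.6 -2.  98. ] F pump [-0.4  0.3 -0.1] w 0.801 q [-0.41  0.06 -0.04  2.34  1.01  0.33 -2.96]
tool axes in pump cols [[0.817, 0.001, 0.577], [0.002, -1.0, -0.001], [0.577, 0.002, -0.817]]
```

View pics/pre.png

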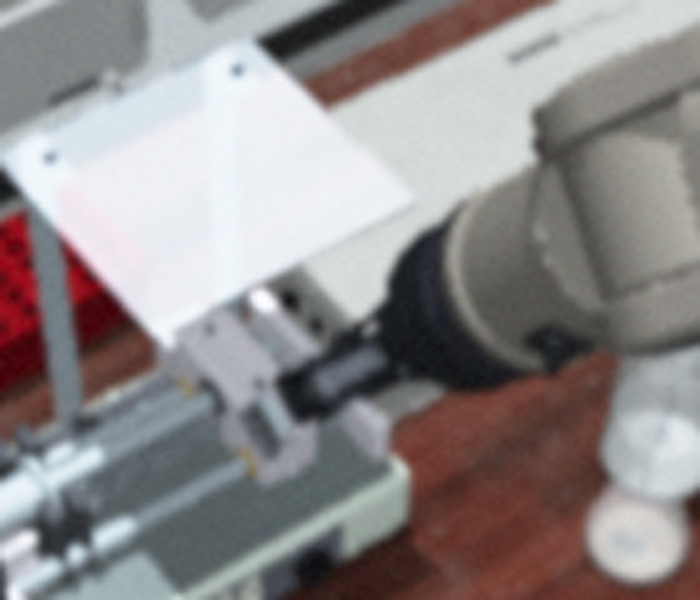

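The view shows the fingers entering over the black post at (300,390), but joint 7 has run to its limit (-2.96). I back out and make the half turn.

```bash
python3 -m crank '[{"jaw":80,"x":0,"y":0,"z":-50,"ax":0,"ay":0,"az":0},{"jaw":80,"x":0,"y":0,"z":-45,"ax":0,"ay":0,"az":0},{"jaw":80,"x":0,"y":0,"z":0,"ax":0,"ay":0,"az":-10},{"jaw":80,"x":0,"y":0,"z":0,"ax":0,"ay":0,"az":-10},{"jaw":80,"x":0,"y":0,"z":0,"ax":0,"ay":0,"az":-10},{"jaw":80,"x":0,"y":0,"z":0,"ax":0,"ay":0,"az":-10},{"jaw":80,"x":0,"y":0,"z":0,"ax":0,"ay":0,"az":-10},{"jaw":80,"x":0,"y":0,"z":0,"ax":0,"ay":0,"az":-10},{"jaw":80,"x":0,"y":0,"z":0,"ax":0,"ay":0,"az":-10},{"jaw":80,"x":0,"y":0,"z":0,"ax":0,"ay":0,"az":-10}]'
python3 - <<'E'
from h import *
delta(pump(-44,-104,127))
E
```

```text
t: 8.48
eef_pos: [0.4761, 0.0896, 0.2893]
tool_rot: [0.2, 0.739, 0.602, 0.228]
contact_force: [-0.0, 1.5, 0.1]
gripper_width: 0.8
t 8.47 tcp in pump mm [-151.2 -108.   289.3] move tool mm [  3.2  -6.9 194.4] F pump [-0.1  1.5  0.1] w 0.8 q [-0.59 -0.18  0.05  2.34  0.67  0.54 -1.25]
tool axes in pump cols [[0.139, 0.804, 0.578], [0.986, -0.169, -0.002], [0.096, 0.57, -0.816]]
```

```bash
python3 -m crank '[{"jaw":80,"x":0,"y":0,"z":0,"ax":0,"ay":0,"az":-10},{"jaw":80,"x":0,"y":0,"z":0,"ax":0,"ay":0,"az":-10},{"jaw":80,"x":0,"y":0,"z":0,"ax":0,"ay":0,"az":-10},{"jaw":80,"x":0,"y":0,"z":0,"ax":0,"ay":0,"az":-10},{"jaw":80,"x":0,"y":0,"z":0,"ax":0,"ay":0,"az":-10},{"jaw":80,"x":0,"y":0,"z":0,"ax":0,"ay":0,"az":-10},{"jaw":80,"x":0,"y":0,"z":0,"ax":0,"ay":0,"az":-10},{"jaw":80,"x":0,"y":0,"z":0,"ax":0,"ay":0,"az":-10},{"jaw":80,"x":0,"y":0,"z":0,"ax":0,"ay":0,"az":-10},{"jaw":80,"x":0,"y":0,"z":0,"ax":0,"ay":0,"az":-10},{"jaw":80,"x":0,"y":0,"z":0,"ax":0,"ay":0,"az":0}]'
python3 - <<'E'
from h import *
delta(pump(-44,-104,127))
E
```

```text
t: 9.85
eef_pos: [0.4761, 0.0896, 0.2893]
tool_rot: [0.303, 0.017, 0.953, -0.005]
contact_force: [-0.4, -0.4, -0.1]
gripper_width: 0.802
t 9.85 tcp in pump mm [-151.2 -108.   289.3] move tool mm [  6.3   4.2 194.4] F pump [-0.4 -0.4 -0.1] w 0.802 q [-0.84 -0.21  0.27  2.36  0.75  0.59  0.42]
tool axes in pump cols [[-0.816, 0.003, 0.578], [0.002, 1.0, -0.001], [-0.578, 0.0, -0.816]]
```

```bash
python3 -m crank '[{"jaw":80,"x":6,"y":4,"z":35,"ax":0,"ay":0,"az":0},{"jaw":80,"x":0,"y":0,"z":35,"ax":0,"ay":0,"az":0},{"jaw":80,"x":0,"y":0,"z":30,"ax":0,"ay":0,"az":0},{"jaw":80,"x":0,"y":0,"z":0,"ax":0,"ay":0,"az":0}]'
python3 - <<'E'
from h import *
delta(pump(-44,-104,127))
E
```

```text
t: 10.35
eef_pos: [0.5288, 0.0912, 0.2017]
tool_rot: [0.301, 0.018, 0.953, -0.006]
contact_force: [0.6, -0.3, -0.2]
gripper_width: 0.8
t 10.35 tcp in pump mm [ -98.6 -104.6  201.7] move tool mm [-1.7  0.9 92.5] F pump [ 0.6 -0.2 -0.2] w 0.8 q [-0.77  0.07  0.33  2.37  1.04  0.29  0.14]
tool axes in pump cols [[-0.818, 0.004, 0.575], [0.003, 1.0, -0.003], [-0.575, -0.001, -0.818]]
```

```bash
python3 -m crank '[{"jaw":80,"x":-1,"y":1,"z":20,"ax":0,"ay":0,"az":0},{"jaw":80,"x":0,"y":0,"z":20,"ax":0,"ay":0,"az":0},{"jaw":80,"x":0,"y":0,"z":10,"ax":0,"ay":0,"az":0},{"jaw":80,"x":0,"y":0,"z":0,"ax":0,"ay":0,"az":0}]'
python3 - <<'E'
from h import *
delta(pump(-44,-104,127))
E
```

```text
t: 10.85
eef_pos: [0.5587, 0.0923, 0.1636]
tool_rot: [0.303, 0.017, 0.953, -0.005]
contact_force: [0.2, -0.4, 0.2]
gripper_width: 0.8
t 10.85 tcp in pump mm [ -68.7 -102.5  163.6] move tool mm [ 1.  -1.5 44.2] F pump [ 0.2 -0.4  0.2] w 0.8 q [-0.74  0.2   0.35  2.35  1.39  0.19 -0.21]
tool axes in pump cols [[-0.816, 0.002, 0.578], [0.002, 1.0, -0.0], [-0.578, 0.001, -0.816]]
```

```bash
python3 -m crank '[{"jaw":80,"x":0,"y":0,"z":0,"ax":0,"ay":5,"az":0},{"jaw":80,"x":-1,"y":-1,"z":10,"ax":0,"ay":0,"az":0},{"jaw":80,"x":0,"y":0,"z":10,"ax":0,"ay":0,"az":0},{"jaw":80,"x":0,"y":0,"z":0,"ax":0,"ay":0,"az":0}]'
python3 - <<'E'
from h import *
delta(pump(-45,-104,126))
E
```

```text
t: 11.35
eef_pos: [0.572, 0.0871, 0.1482]
tool_rot: [0.288, 0.019, 0.957, -0.01]
contact_force: [-1.4, 0.1, 0.2]
gripper_width: 0.801
t 11.35 tcp in pump mm [ -55.3 -107.3  148.2] move tool mm [ 3.7  3.5 24.1] F pump [-1.4  0.1  0.2] w 0.801 q [-0.63  0.25  0.26  2.31  1.3   0.18 -0.11]
tool axes in pump cols [[-0.833, 0.008, 0.553], [0.002, 1.0, -0.011], [-0.553, -0.008, -0.833]]
```

```bash
python3 -m crank '[{"jaw":80,"x":0,"y":0,"z":0,"ax":0,"ay":3,"az":0},{"jaw":80,"x":2,"y":2,"z":6,"ax":0,"ay":0,"az":0},{"jaw":80,"x":0,"y":0,"z":6,"ax":0,"ay":0,"az":0},{"jaw":80,"x":0,"y":0,"z":0,"ax":0,"ay":0,"az":0}]'
python3 - <<'E'
from h import *
delta(pump(-45,-104,126))
E
```

```text
t: 11.85
eef_pos: [0.577, 0.0877, 0.1369]
tool_rot: [0.273, 0.019, 0.962, -0.012]
contact_force: [-0.7, -0.3, -0.2]
gripper_width: 0.797
t 11.85 tcp in pump mm [ -50.3 -106.6  136.9] move tool mm [ 1.2  2.7 12. ] F pump [-0.7 -0.4 -0.2] w 0.797 q [-0.57  0.28  0.21  2.28  1.15  0.19  0.05]
tool axes in pump cols [[-0.851, 0.01, 0.525], [0.002, 1.0, -0.015], [-0.525, -0.012, -0.851]]
```

```bash
python3 -m crank '[{"jaw":80,"x":0,"y":1,"z":4,"ax":0,"ay":2,"az":0},{"jaw":80,"x":1,"y":1,"z":5,"ax":0,"ay":0,"az":0},{"jaw":80,"x":0,"y":0,"z":4,"ax":0,"ay":0,"az":0},{"jaw":80,"x":0,"y":0,"z":0,"ax":0,"ay":0,"az":0}]'
python3 - <<'E'
from h import *
delta(pump(-45,-104,126))
p,d,c=snap('scene'); np.savez('scene5.npz',p=p,d=d)
cv2.imwrite('pics/pre2.png',cv2.resize(p[105:215,190:320,::-1],(700,592),interpolation=cv2.INTER_CUBIC))
E
```

```text
t: 12.35
eef_pos: [0.5825, 0.0891, 0.1241]
tool_rot: [0.255, 0.019, 0.967, -0.012]
contact_force: [-0.2, 0.0, -0.7]
gripper_width: 0.803
t 12.35 tcp in pump mm [ -44.8 -104.9  124.1] move tool mm [-0.8  0.9 -1.8] F pump [-0.2  0.  -0.7] w 0.803 q [-0.49  0.32  0.14  2.25  1.02  0.2   0.19]
tool axes in pump cols [[-0.869, 0.009, 0.494], [0.001, 1.0, -0.016], [-0.494, -0.013, -0.869]]
```

View pics/pre2.png

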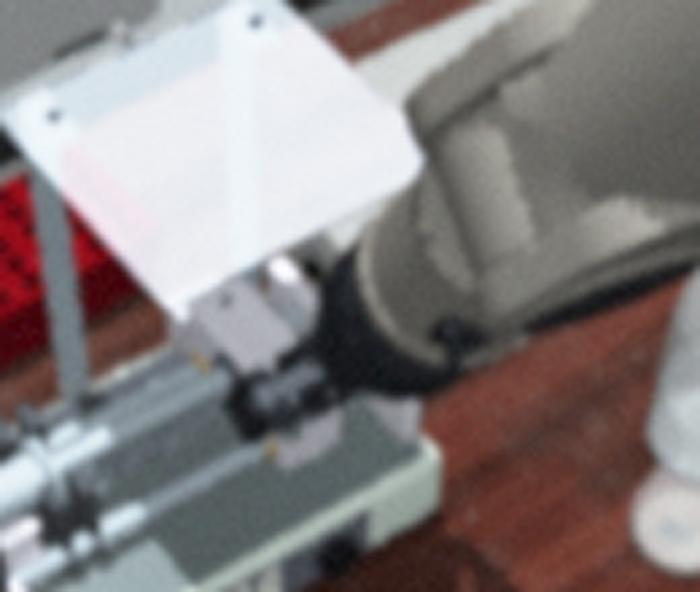

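The open fingers straddle the grip at about (280,390), and the wrist is clear of the hood edge with no contact force. Closing.

```bash
python3 -m crank '[{"jaw":40,"x":0,"y":0,"z":0,"ax":0,"ay":0,"az":0},{"jaw":30,"x":0,"y":0,"z":0,"ax":0,"ay":0,"az":0},{"jaw":30,"x":0,"y":0,"z":0,"ax":0,"ay":0,"az":0},{"jaw":30,"x":0,"y":0,"z":0,"ax":0,"ay":0,"az":0}]' 30
python3 - <<'E'
from h import *
delta(pump(-45,-104,126))
E
```

```text
t: 12.9
eef_pos: [0.5828, 0.0895, 0.1249]
tool_rot: [0.256, 0.019, 0.966, -0.011]
contact_force: [-4.8, -1.5, 5.5]
gripper_width: 0.461
t 12.9 tcp in pump mm [ -44.6 -104.6  124.9] move tool mm [-0.2  0.6 -1.1] F pump [-4.7 -1.6  5.5] w 0.461 q [-0.49  0.31  0.13  2.25  1.02  0.2   0.19]
tool axes in pump cols [[-0.869, 0.009, 0.495], [0.002, 1.0, -0.015], [-0.495, -0.012, -0.869]]
```

```bash
python3 -m crank '[{"jaw":30,"x":0,"y":2,"z":-2,"ax":0,"ay":0,"az":0},{"jaw":30,"x":0,"y":2,"z":0,"ax":0,"ay":0,"az":0},{"jaw":30,"x":0,"y":2,"z":0,"ax":0,"ay":0,"az":0},{"jaw":30,"x":0,"y":2,"z":0,"ax":0,"ay":0,"az":0}]'; python3 -c "from h import *;delta(pump(-45,-94,126))"; python3 -m crank '[{"jaw":30,"x":0,"y":2,"z":0,"ax":0,"ay":0,"az":0},{"jaw":30,"x":0,"y":2,"z":0,"ax":0,"ay":0,"az":0},{"jaw":30,"x":0,"y":2,"z":0,"ax":0,"ay":0,"az":0}]'; python3 -c "from h import *;delta(pump(-45,-94,126))"
```

```text
t: 13.4
eef_pos: [0.5826, 0.0955, 0.1252]
tool_rot: [0.255, 0.02, 0.967, -0.013]
contact_force: [11.8, -4.7, -15.7]
gripper_width: 0.458
t 13.4 tcp in pump mm [-44.9 -98.6 125.2] move tool mm [-0.3  4.6 -0.8] F pump [ 12.   -4.3 -15.7] w 0.458 q [-0.5   0.32  0.13  2.25  1.01  0.21  0.18]
tool axes in pump cols [[-0.87, 0.012, 0.493], [0.003, 1.0, -0.018], [-0.494, -0.014, -0.87]]
t: 13.78
eef_pos: [0.5828, 0.1015, 0.1252]
tool_rot: [0.255, 0.02, 0.967, -0.013]
contact_force: [11.2, -4.3, -12.8]
gripper_width: 0.46
t 13.78 tcp in pump mm [-44.9 -92.6 125.2] move tool mm [-0.3 -1.4 -0.7] F pump [ 11.3  -3.9 -12.8] w 0.46 q [-0.51  0.32  0.13  2.24  1.01  0.22  0.17]
tool axes in pump cols [[-0.87, 0.012, 0.493], [0.003, 1.0, -0.018], [-0.494, -0.014, -0.87]]
```

```bash
python3 -m crank '[{"jaw":30,"x":0,"y":2,"z":1.3,"ax":0,"ay":0,"az":0},{"jaw":30,"x":0,"y":2,"z":0,"ax":0,"ay":0,"az":0},{"jaw":30,"x":0,"y":2,"z":0,"ax":0,"ay":0,"az":0},{"jaw":30,"x":0,"y":2,"z":0,"ax":0,"ay":0,"az":0}]'; python3 -c "from h import *;delta(pump(-45,-84,126))"
```

```text
t: 14.28
eef_pos: [0.5832, 0.1102, 0.1251]
tool_rot: [0.256, 0.02, 0.967, -0.012]
contact_force: [-4.9, -3.8, 7.1]
gripper_width: 0.459
t 14.28 tcp in pump mm [-44.8 -83.9 125.1] move tool mm [-0.3 -0.1 -0.9] F pump [-4.8 -4.   7.1] w 0.459 q [-0.53  0.32  0.13  2.24  1.02  0.23  0.15]
tool axes in pump cols [[-0.869, 0.011, 0.494], [0.003, 1.0, -0.017], [-0.495, -0.013, -0.869]]
```

```bash
python3 - <<'E'
from h import *
f=np.load('top0.npz')
E
python3 -m crank '[{"jaw":30,"x":0,"y":2,"z":0,"ax":0,"ay":0,"az":0},{"jaw":30,"x":0,"y":2,"z":0,"ax":0,"ay":0,"az":0}]'; python3 -c "from h import *;delta(pump(-45,-84,126))"
```

```text
t: 14.52
eef_pos: [0.5833, 0.1142, 0.1251]
tool_rot: [0.256, 0.02, 0.967, -0.012]
contact_force: [-5.3, -3.4, 7.2]
gripper_width: 0.461
t 14.53 tcp in pump mm [-44.9 -79.9 125.1] move tool mm [-0.3 -4.2 -0.8] F pump [-5.1 -3.6  7.2] w 0.461 q [-0.54  0.32  0.13  2.23  1.01  0.23  0.15]
tool axes in pump cols [[-0.869, 0.011, 0.494], [0.003, 1.0, -0.017], [-0.495, -0.013, -0.869]]
```

```bash
python3 -m crank '[{"jaw":30,"x":0,"y":2,"z":-0.4,"ax":0,"ay":0,"az":0},{"jaw":30,"x":0,"y":2,"z":0,"ax":0,"ay":0,"az":0},{"jaw":30,"x":0,"y":2,"z":0,"ax":0,"ay":0,"az":0},{"jaw":30,"x":0,"y":2,"z":0,"ax":0,"ay":0,"az":0}]'
```

```text
t: 15.02
eef_pos: [0.5835, 0.12, 0.1251]
tool_rot: [0.255, 0.021, 0.967, -0.014]
contact_force: [-5.7, -11.1, 7.9]
gripper_width: 0.459
```

```bash
python3 -m crank '[{"jaw":30,"x":0,"y":0.5,"z":0,"ax":0,"ay":0,"az":0},{"jaw":30,"x":0,"y":0.5,"z":0,"ax":0,"ay":0,"az":0}]'; python3 -c "from h import *;delta(pump(-45,-84,126))"
```

```text
t: 15.28
eef_pos: [0.5835, 0.1206, 0.1251]
tool_rot: [0.255, 0.021, 0.967, -0.014]
contact_force: [-4.9, -10.4, 8.7]
gripper_width: 0.46
t 15.28 tcp in pump mm [-44.9 -73.5 125.1] move tool mm [ -0.4 -10.5  -0.6] F pump [ -4.5 -10.6   8.7] w 0.46 q [-0.55  0.33  0.12  2.23  1.01  0.25  0.14]
tool axes in pump cols [[-0.869, 0.014, 0.494], [0.005, 1.0, -0.021], [-0.494, -0.016, -0.869]]
```

The force rose from 3.6 N (drag) to about 10.6 N, so about 7 N is on the piston. Let go here.

```bash
python3 -m crank '[{"jaw":55,"x":0,"y":0,"z":0,"ax":0,"ay":0,"az":0},{"jaw":80,"x":0,"y":0,"z":0,"ax":0,"ay":0,"az":0},{"jaw":80,"x":0,"y":0,"z":0,"ax":0,"ay":0,"az":0},{"jaw":80,"x":0,"y":0,"z":0,"ax":0,"ay":0,"az":0}]'; python3 -c "from h import *;delta(pump(-45,-84,126))"
```

```text
t: 15.78
eef_pos: [0.5839, 0.125, 0.1251]
tool_rot: [0.256, 0.019, 0.967, -0.011]
contact_force: [0.3, 0.5, -1.1]
gripper_width: 0.796
t 15.78 tcp in pump mm [-44.7 -69.  125.1] move tool mm [ -0.2 -15.   -0.7] F pump [ 0.3  0.5 -1.1] w 0.796 q [-0.55  0.33  0.12  2.23  1.01  0.24  0.14]
tool axes in pump cols [[-0.869, 0.008, 0.495], [0.001, 1.0, -0.014], [-0.495, -0.012, -0.869]]
```

```bash
python3 -m crank '[{"jaw":80,"x":0,"y":-3,"z":-15,"ax":0,"ay":0,"az":0},{"jaw":80,"x":0,"y":0,"z":-30,"ax":0,"ay":0,"az":0},{"jaw":80,"x":0,"y":0,"z":-40,"ax":0,"ay":0,"az":0},{"jaw":80,"x":0,"y":0,"z":-40,"ax":0,"ay":0,"az":0},{"jaw":80,"x":0,"y":0,"z":-20,"ax":0,"ay":0,"az":0},{"jaw":80,"x":0,"y":0,"z":0,"ax":0,"ay":0,"az":0}]'; python3 - <<'E'
from h import *
delta(pump(-45,-84,126))
for n in('scene','top'):
    p,d,c=snap(n); np.savez(n+'6.npz',p=p,d=d)
    for t in('0','6'):
        f=np.load(n+t+'.npz'); P=(cloud(c,f['d'])-PT)@PR*1000; g=f['p'].max(-1)
        q=P[(P[...,0]>-75)&(P[...,0]<-45)&(P[...,1]>-140)&(P[...,1]<-40)&(P[...,2]>120)&(P[...,2]<172)]
        k=P[(g<70)&(P[...,0]>-75)&(P[...,0]<-35)&(P[...,1]>-140)&(P[...,1]<-40)&(P[...,2]>125)&(P[...,2]<165)]
        if len(q):print(n,t,len(q),'y edges',np.percentile(q[:,1],[2,98]).round(1),'dark y',np.median(k[:,1]).round(1) if len(k) else '',len(k))
        b=P[(abs(P[...,0]+8)<25)&(abs(P[...,1]-75)<22)&(P[...,2]>100)&(g<80)]; print(' button',len(b),np.median(b,axis=0) if len(b) else '')
        print(' bottle/flask px',((g>0)&(abs(P[...,0]+145)<70)&(abs(P[...,1]+268)<70)&(P[...,2]>20)).sum())
p=np.load('scene6.npz')['p'];cv2.imwrite('pics/end.png',cv2.resize(p[90:240,140:340,::-1],(800,600),interpolation=cv2.INTER_CUBIC))
E
```

```text
t: 16.52
eef_pos: [0.5125, 0.1265, 0.2527]
tool_rot: [0.257, 0.019, 0.966, -0.01]
contact_force: [0.2, 0.1, 0.7]
gripper_width: 0.801
t 16.52 tcp in pump mm [-116.1  -69.9  252.7] move tool mm [  1.3 -12.2 145.5] F pump [0.2 0.1 0.7] w 0.801 q [-0.45  0.   -0.09  2.23  0.58  0.54  0.55]
tool axes in pump cols [[-0.868, 0.009, 0.497], [0.002, 1.0, -0.013], [-0.497, -0.01, -0.868]]
scene 0 114 y edges [-124.5  -77.1] dark y -119.9 57
 button 32 [  4.72581793  79.61403885 163.76929416]
 bottle/flask px 1257
scene 6 90 y edges [-91.5 -45.8] dark y -88.3 31
 button 35 [ -8.95288079  78.97627964 132.90712115]
 bottle/flask px 1197
top 0 122 y edges [-126.9  -77.4] dark y -121.3 43
 button 55 [  8.87826555  77.09185069 162.73449356]
 bottle/flask px 1481
top 6 121 y edges [-95.3 -46.2] dark y -90.7 35
 button 69 [ -5.58168937  77.752592   133.57113544]
 bottle/flask px 1493
```

View pics/end.png

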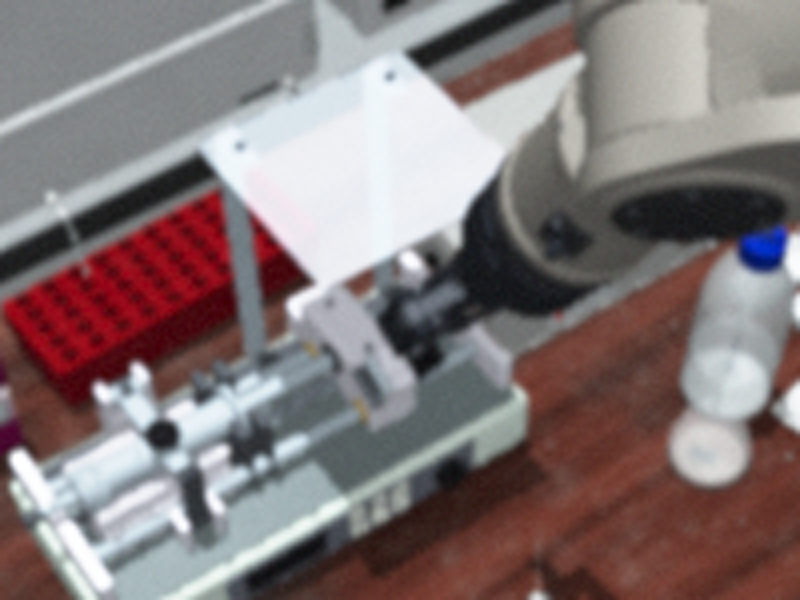

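The pusher shifted about 31 mm in both views, matching the 31.1 mm of gripped travel, so there was no creep on release. The clamp is down (button at (162,435)), bottle and flask are standing at (735,330) and (710,450), and the robot is clear.

```bash
python3 -c "
from station import ticket
print(ticket.hand_in())"
```

```text
the job is handed in; nothing more can be done
None
```

I shut the clamp, slid the pusher until its rod was on the piston, let go so it locked, and handed the job in at about 16.6 s. No verdict was reported.

- **Clamp:** I pressed it with shut fingertips until it reached its stop at 18.5 N. After I let go, the button stayed at z ≈ 133 mm, which is its shut height, and was still there in the last pictures from both cameras.
- **Release lever:** I squeezed it with 30 N. The fingers stopped 39 mm apart, which means it was squeezed home. After release, its outer face was the same distance from the post as at the start, to within 2 mm, so it has sprung back.
- **Piston:** The sliding force rose from about 3.6 N of drag to 10.6 N after 31 mm, so I put the force on the piston at about 7 N. That number comes from the wrist force; the rod force was not measured directly. The cameras show the pusher moved 31 mm in all, so it did not creep when I let go.
- **Bottle and flask:** They look upright and undisturbed in the last picture, but I did not re-measure their positions. The wrist force read near zero, so the robot was touching nothing.

**Problems on the way:**
- The first approach to the grip ran joint 7 to its limit of -2.96 rad; I backed out and took the same grip from a half turn.
- I then reduced the lean from about 36° to 30° because joint 6 was close to its limit.
- I slightly over-corrected while gripping, which pulled on the lever with up to about 20 N for a moment.
- The two cameras disagree by 2–4 mm in places.

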